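# Clear the food mill and hold it tipped over the saucepan

## Robot

A 7-joint arm with a two-finger parallel gripper is mounted at the origin on a cart in front of the work surface, level with it; the furniture and walls round the work are solid. World frame = base frame: x ahead of the robot, y to its left, z up, the work surface at z = 0. Lengths are in m, angles in rad, forces in N, time in s.
With the tool pointing down it reaches from about 0.35 to 0.9 m from the base axis. Payload 19.9 kg.
Tool frame: the origin (TCP) lies midway between the tips of the shut fingers; the grasp point (between the pads) lies 19 mm behind it; z points along the fingers, y is the line along which they close (so a half turn about z gives the same grasp; the last joint's range is limited). The gripper opens to 94 mm and grips with 3 to 60 N. Pads are 16 mm wide; open, the fingers measure 119 mm over their backs; the gripper's body (75 mm by 177 mm) begins 78 mm behind the grasp point.
Start: joints at [-1.147, 0.417, -0.01, 1.614, 0.005, 1.111, -0.053], TCP at [0.28, 0.559, 0.205] pointing down, gripper open.
Joint ranges: [-2.81, 2.81], [-0.39, 2.02], [-1.27, 1.25], [0.06, 2.57], [-1.19, 4.33], [0.19, 2], [-2.82, 2.82]. Speed limits (rad/s): [1.89, 1.89, 2.39, 2.39, 3.01, 3.01, 3.01].

## Interface

Orientations are given as a unit quaternion [x, y, z, w].
In Python, from plant import bot gives the robot as it stands. The module is installed in compiled form; this text tells all that it offers.
- The arm moves only by the tool step_arm, never from a script. Its argument "moves" is one flat list of numbers, 5 for each row, row after row: the opening, from 0 (shut) to 1 (fully open), then the shift along the tool's x, y, z in m, then the turn about the tool's z in rad. A call has exactly 10 rows; each row is the pose to reach, as a shift and turn from the pose commanded when the call began, along the tool's axes at that moment; what a row does not reach only later rows make up. A row lasts 1/8 s, in which the tool goes at most 62.5 mm and 10.7 degrees, less where a joint would pass 70% of its speed; a pose out of reach is approached as far as the arm can. A call with a gripper value outside its range is refused whole. The fingers move at their own pace and stop on an object; "squeeze" is the grip in N (left out, the last holds). Time passes only in rows, so rows that repeat a pose let the fingers close, or fill a call up. It gives the time, the measured TCP pose, the force, the opening and the grip force at its end, in the units of the state.
- bot.state(): the state, without advancing time (a new reading comes with each control period).
- bot.capture(name): name is "scene" or "top" or "wrist"; returns a dict with "pixels" (420x560x3 uint8, blue, green, red), "intrinsics" (3x3 intrinsics, pixels), "rvec" (rotation vector, rad) and "tvec" (3), from world to camera coordinates, as OpenCV has them; the wrist camera has in their place "mount" (4x4, takes a point from camera to tool coordinates, whose origin is the TCP and whose axes are the flange's). Camera axes: x right, y down, z forward; pixel columns grow to the right and rows downward; lengths in m; the calibration is good to about 2 mm. The wrist camera is an equidistant fisheye: a pixel r from the principal point sees the ray r / f radians off the axis. A picture is of the moment at which its call begins: read the wrist's pose just before it. There is no depth.
- bot.finish_job(): hands the job in; it is judged then, once.
The state is a dict: "time": time; "joints": joint angles; "joint_vel": joint speeds; "effort": joint torques, N m; "position": TCP position; "ee_rot": TCP orientation; "wrist_force": force on the tool from outside, world axes, zero at the start; "ft_torque": the same for the moment, N m; "opening": finger opening in m; "gripper_force": force on a finger pad.
Only numpy, scipy, OpenCV 4.12 (cv2) and the standard library are available. Lean on these libraries where they do the work, as an engineer would, in place of code of your own. Each camera call takes 0.05 s, during which the arm holds its last target. There are 200 camera calls.

## Task

The food mill in the saucepan is finished: turn its crank two full turns anticlockwise (seen from above) to free the sieve, with the mill left seated in the pan. Then lift the mill by its handle straight up out of the saucepan, tip it over to about 45 degrees and keep holding it still above the saucepan, clear of it, so that I can scrape the sieve off into the pan. Finish while still holding it there, and leave the other things on the worktop where they are.

Things in the scene. Friction and masses are not known exactly. Their poses are not given: they have to be found in the camera images.
- mill: Food mill, 0.5 kg: round white bowl 201 mm wide, rim 53 mm above the origin; grey handle, crank with a red knob. Origin: on the bowl's axis, underside of the shoulder that rests on the pan rim; z up, y along the handle, outward. Below the shoulder a sieve part (120 mm across, 36 mm deep) hangs loosely in the pan, four 12 mm claws hug the rim. Nothing latches it: 40 mm straight up it is clear.
- mill_grip (a point): Where to grip the mill's handle, from above: on its centre line, 150 mm from the bowl's axis, 38 mm above mill's origin. The handle is a flat-sided bar along y, 22 mm wide (x), 24 mm tall, from y = 110 to 238 mm. The mill's centre of mass is about 125 mm from here towards the bowl, so grip hard. Axes as mill.
- mill_sieve (a point): Centre of the sieve, the underside of the mill, on the bowl's axis 35 mm below mill's origin. Axes as mill.
- crank (a joint): Angle of the mill's crank about the bowl's axis, rad, counted on through full turns; grows anticlockwise seen from above. Near 0 the arm points away from the mill's handle; at angle q the knob is at x = 52 sin q, y = -52 cos q mm in the mill's frame. Light friction (0.04 N m, under 1 N at the knob); stays where left.
- knob_top (a point): Centre of the top of the crank's upright red knob: round, 25 mm across, 44 mm tall, 52 mm from the bowl's axis, top 111 mm above mill's origin, steel arm just below it. It spins freely on its pin, so a gripper of fixed orientation can carry it round in a circle. Axes turn with the crank.
- pan_mouth (a point): Centre of the pale steel saucepan's mouth at rim height, 84 mm above the worktop; z up; the pan's black handle points along -y and reaches 243 mm from here. The pan is 162 mm across; it stands on a non-slip mat and does not move. Wall cupboards overhang the worktop from 0.61 m ahead of the robot's base axis on, 0.45 m up: keep the arm in front of them.
- green_spoon: Green-handled spoon, 178 mm, lying on the brown tray. Bystander.
- yellow_bowl: Small yellow bowl, 119 mm across, 60 mm tall, on the worktop to the left. Bystander.
- spice_jar: Spice jar with a dark lid and green label, 44 mm across, 105 mm tall, back left. Bystander.
- coffee_jar: Square coffee jar with a tan lid, 65x90 mm, 182 mm tall, back left. Bystander.
- timer: White kitchen timer with a red dial, 62 mm across, 44 mm tall, left of the pan towards the back. Bystander.
- mug_white: White mug, 82 mm across, 97 mm tall, behind the pan. Bystander.
- mill_fork (a point): Middle of the fork on the mill's -y side, 90 mm from its axis at shoulder height: two lugs 31 mm apart that reach 21 mm down and straddle the pan's 24 mm handle, so that the mill cannot spin in the pan. Axes as mill.

How it is judged:
On the way, in this order (a step that is already met when the one before it is completed fails the run):
1. the crank is turned two full turns anticlockwise while the mill stays seated in the saucepan (value of joint crank above 12 rad and z of mill in the frame of pan_mouth below 0.015 m and horizontal distance between mill and pan_mouth below 0.015 m), for 0.1 s.
2. the mill is lifted clear above the saucepan by the gripper (z of mill_sieve in the frame of pan_mouth above 0.02 m and contact force between mill and pan below 0.1 N and contact force between mill and the fingers above 1 N), for 0.1 s.
At the end, for the whole second after the job is handed in: Crank at 11.9 rad or more (two turns); the mill held still by the fingers, not touching the saucepan, its axis 32 to 66 degrees from vertical, the sieve centre at least 40 mm above the pan rim, the mill origin within 75 mm of the mouth centre horizontally (value of joint crank above 11.9 rad and angle between mill's own z axis and vertical between 0.55 and 1.15 rad and z of mill_sieve in the frame of pan_mouth above 0.04 m and horizontal distance between mill and pan_mouth below 0.075 m and contact force between mill and the fingers above 1 N and contact force between mill and pan below 0.1 N and linear speed of mill below 0.05 m/s and angular speed of mill below 0.2 rad/s); the arm keeps its last pose, push and grip.
It fails at once if a thing standing round the work (spoon, bowl, jars, timer, mug) is pushed more than 30 mm away (distance of any of green_spoon, yellow_bowl, spice_jar, coffee_jar, timer, mug_white from where it was at the start of the episode above 0.03 m).
It also fails if it takes over 69 s, if anything falls off the work surface, if the arm or the gripper's body presses on something with over 40 N, if the wrist force passes 120 N, or if a joint passes its speed limit or range.

## Working session

There is one attempt and no reset: what is moved stays moved. The work goes in short steps, Python scripts to look and compute and a tool call to move; the robot and the scene stay as the last step left them, time stands still between calls to the robot, and variables do not carry over. Pictures are saved under pics/ and viewed, at most 10 in all, crops included, and the job is handed in when it is done.

Besides the shell and the picture viewer there is one more tool, called after "Emit:" by a JSON object that holds its "api" and its "payload". step_arm: Moves the arm, as the interface text tells. Its arguments: {"type":"object","properties":{"moves":{"type":"array"},"squeeze":{"type":"number"}},"required":["moves"]}

```bash
mkdir -p pics; python3 - <<'E'
from plant import bot
import cv2,numpy as np
s=bot.state()
for k in ("time","joints","position","ee_rot","wrist_force","opening"):print(k,np.round(s[k],4))
for n in ("scene","top"):
    c=bot.capture(n);cv2.imwrite(f"pics/{n}0.png",c["pixels"]);print(n,np.round(c["intrinsics"],1).tolist(),np.round(c["rvec"],4),np.round(c["tvec"],4))
    np.savez(f"{n}0.npz",**c)
E
```

```text
time 0.0
joints [-1.1475  0.418  -0.0103  1.6142  0.0047  1.1107 -0.053 ]
position [0.28   0.5584 0.2048]
ee_rot [ 2.303e-01  9.731e-01 -6.000e-04 -1.000e-04]
wrist_force [-0.1775 -0.0331  0.5402]
opening 0.0937
scene [[525.7, 0.0, 291.2], [0.0, 525.7, 209.2], [0.0, 0.0, 1.0]] [ 0.9201 -2.1485  1.4056] [0.4318 0.2737 1.1531]
top [[525.9, 0.0, 281.6], [0.0, 525.9, 201.1], [0.0, 0.0, 1.0]] [ 1.7144 -1.996   0.6849] [0.1783 0.4956 1.3494]
```

View pics/scene0.png

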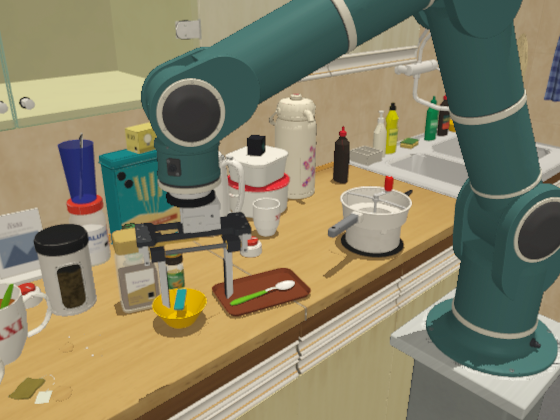

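View pics/top0.png

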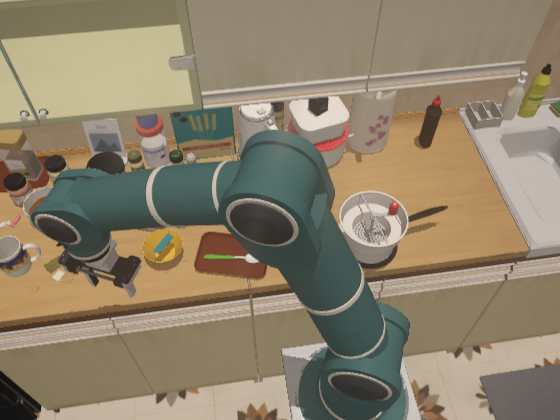

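The scene view shows the mill at about (375,215). Its grey handle points to image left (tip ≈(335,230)) and the red knob is at (389,183). In the top view the bowl is at (373,225), the knob at (394,207) and the black pan handle goes off to the right. The arm hides the mill's handle there. I'll enlarge both.

```bash
python3 - <<'E'
import cv2,numpy as np
a=np.load("scene0.npz")["pixels"][165:265,320:430];b=np.load("top0.npz")["pixels"][180:280,330:460]
a=cv2.resize(a,None,fx=5,fy=5,interpolation=cv2.INTER_CUBIC);b=cv2.resize(b,None,fx=5,fy=5,interpolation=cv2.INTER_CUBIC)
cv2.imwrite("pics/a.png",a);cv2.imwrite("pics/b.png",b)
E
```

```text
(no output)
```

View pics/a.png

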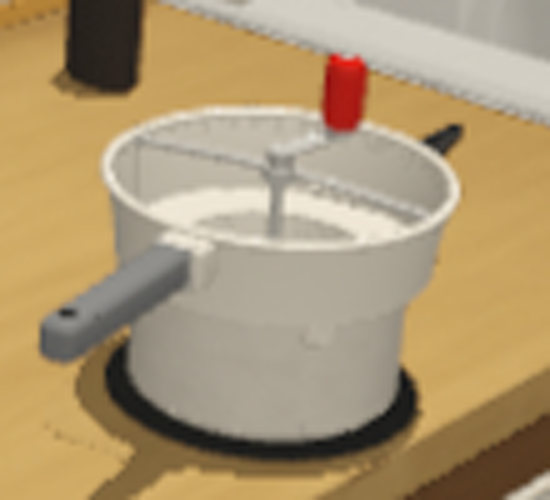

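View pics/b.png

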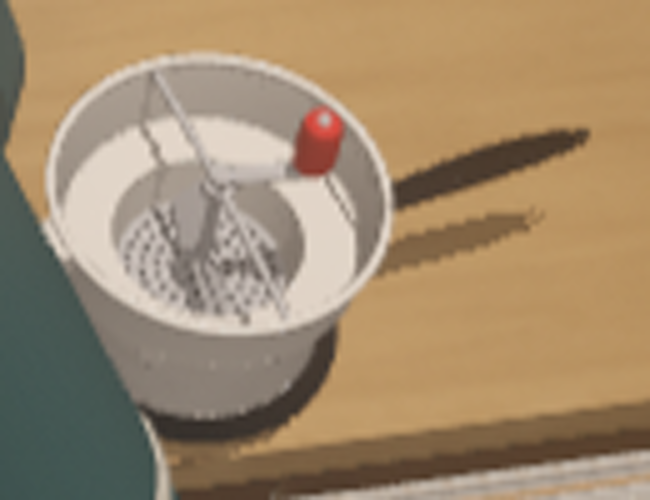

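In crop a the rim's box is x 102–460, y 105–249. The knob top is at (346,62), the handle's end hole at (66,313) and the handle root's top centre near (185,250). In crop b the rim's box is x 46–393, y 52–334, the knob top at (324,118) and the pan handle tip at (588,131).

```bash
cat > h.py <<'E'
import numpy as np,cv2
from scipy.spatial.transform import Rotation as R
def cam(n):
    c=np.load(n+"0.npz");return c["intrinsics"],c["rvec"],c["tvec"]
def proj(n,P):
    K,r,t=cam(n);return cv2.projectPoints(np.asarray(P,float).reshape(-1,1,3),r,t,K,None)[0].reshape(-1,2)
def ray(n,uv):
    K,r,t=cam(n);M=cv2.Rodrigues(r)[0];d=M.T@np.linalg.inv(K)@[*uv,1];return (-M.T@t.reshape(3)),d/np.linalg.norm(d)
def onz(n,uv,z):
    o,d=ray(n,uv);return o+d*(z-o[2])/d[2]
def tri(a,b):
    (o,d),(p,e)=ray("scene",a),ray("top",b);s=np.linalg.lstsq(np.c_[d,-e],p-o,rcond=None)[0]
    A,B=o+d*s[0],p+e*s[1];return (A+B)/2,np.linalg.norm(A-B)
E
python3 - <<'E'
from h import *
from scipy.optimize import least_squares
S=lambda x,y:np.array([320+(x+.5)/5-.5,165+(y+.5)/5-.5]);T=lambda x,y:np.array([330+(x+.5)/5-.5,180+(y+.5)/5-.5])
m=np.r_[S(102,105),S(460,249),T(46,52),T(393,334)]
th=np.linspace(0,2*np.pi,400)
def f(p):
    P=np.c_[p[0]+p[3]*np.cos(th),p[1]+p[3]*np.sin(th),0*th+p[2]]
    a,b=proj("scene",P),proj("top",P);return np.r_[a.min(0),a.max(0),b.min(0),b.max(0)]-m
r=least_squares(f,[.55,-.1,.137,.1]);print("rim c,r",r.x.round(4),r.fun.round(2))
r2=least_squares(lambda p:f([*p,.1005]),r.x[:3]);print("r fixed",r2.x.round(4),r2.fun.round(2))
print("knob",tri(S(346,62),T(324,118)))
c=r2.x
for q,z in ((S(66,313),.134),(S(185,250),.134)):
    p=onz("scene",q,z);print("handle",p.round(4),np.linalg.norm(p[:2]-c[:2]),np.arctan2(*(p-c)[[1,0]]))
for z in(.06,.075,.09,.11):
    p=onz("top",T(588,131),z);print("pan handle",p.round(4),np.linalg.norm(p[:2]-c[:2]),np.arctan2(*(c-p)[[1,0]]))
E
```

```text
rim c,r [ 0.4422 -0.1562  0.1381  0.1003] [-0.27  0.45 -0.02 -0.58 -0.08  0.28  0.25  0.06]
r fixed [ 0.4423 -0.1563  0.138 ] [-0.35  0.43  0.03 -0.54 -0.12  0.21  0.32  0.1 ]
knob (array([ 0.44261261, -0.21016824,  0.19179555]), np.float64(0.0027687974168833515))
handle [0.4079 0.0626 0.134 ] 0.2215638467790027 1.7268531044649773
handle [ 0.4162 -0.0416  0.134 ] 0.11759809492549142 1.7951654673453725
pan handle [ 0.5041 -0.4216  0.06  ] 0.27238434286591195 1.7995357988997918
pan handle [ 0.4937 -0.4139  0.075 ] 0.2627251002297271 1.7676676497790296
pan handle [ 0.4833 -0.4063  0.09  ] 0.2533528569226684 1.733404708753438
pan handle [ 0.4695 -0.3961  0.11  ] 0.24136062129124286 1.6836662145764179
```

The mill is at about (0.442, −0.156). Its y axis points about 99° from world x, and the knob top is at about (0.443, −0.210, 0.194). I'll move above the knob and align the tool with the mill: tool y becomes mill x, which needs a turn of +0.95.

Emit:
{"api": "step_arm", "payload": {"moves": [1,0,0,-0.06,0,1,-0.037,-0.047,-0.08,0.15,1,-0.075,-0.094,-0.095,0.3,1,-0.112,-0.141,-0.095,0.45,1,-0.15,-0.188,-0.095,0.6,1,-0.187,-0.235,-0.095,0.75,1,-0.225,-0.282,-0.095,0.9,1,-0.263,-0.329,-0.095,0.95,1,-0.3,-0.376,-0.095,0.95,1,-0.338,-0.423,-0.095,0.95], "squeeze": 10}}

```text
time: 1.35
position: [0.3926, 0.0271, 0.3005]
ee_rot: [0.65, 0.76, 0.0, -0.0]
wrist_force: [1.4, 0.8, 0.5]
opening: 0.0935
gripper_force: 0.0
```

```bash
cat >> h.py <<'E'
def red(c,lo=90):
    b=c["pixels"].astype(int);return ((b[...,2]>lo)&(b[...,2]>2.5*b[...,1])&(b[...,2]>2.5*b[...,0])).astype(np.uint8)
def wproj(c,s,P):
    K,M=c["intrinsics"],c["mount"];Rt=R.from_quat(s["ee_rot"]).as_matrix()
    p=(np.atleast_2d(P)-s["position"])@Rt;p=(p-M[:3,3])@M[:3,:3]
    r=np.hypot(p[:,0],p[:,1]);a=np.arctan2(r,p[:,2]);return np.c_[K[0,2]+K[0,0]*a*p[:,0]/r,K[1,2]+K[1,1]*a*p[:,1]/r]
def wray(c,s,uv):
    K,M=c["intrinsics"],c["mount"];Rt=R.from_quat(s["ee_rot"]).as_matrix()
    x=(uv[0]-K[0,2])/K[0,0];y=(uv[1]-K[1,2])/K[1,1];a=np.hypot(x,y);d=np.array([np.sin(a)*x/a,np.sin(a)*y/a,np.cos(a)])
    return s["position"]+Rt@M[:3,3],Rt@M[:3,:3]@d
def mill(c,yaw,P,tilt=0):
    return np.asarray(c)+R.from_euler("z",yaw-np.pi/2).apply(R.from_euler("x",tilt).apply(np.asarray(P,float)/1000))
E
python3 - <<'E'
from h import *;from plant import bot
s=bot.state();c=bot.capture("wrist");np.savez("w1.npz",pixels=c["pixels"]);import pickle;pickle.dump((s,c),open("w1.pkl","wb"))
print(s["position"],np.round(c["intrinsics"],1).tolist(),np.round(c["mount"],3).tolist())
im=c["pixels"].copy()
C=[.4423,-.1563,.085]
for y,col in((1.727,(0,255,0)),):
  for P in ([-11,110,50],[11,110,50],[-11,238,50],[11,238,50],[0,150,50],[0,-52,111],[0,100,53],[0,-100,53],[100,0,53],[-100,0,53]):
    u=wproj(c,s,mill(C,y,P))[0];print(P,u.round(1))
    if (abs(u)<2000).all(): cv2.circle(im,tuple(int(v) for v in u),2,col,-1)
cv2.imwrite("pics/w1.png",im)
E
```

```text
[0.39255591 0.02709512 0.30050871] [[325.2, 0.0, 279.5], [0.0, 325.2, 211.1], [0.0, 0.0, 1.0]] [[-0.0, -0.972, -0.234, 0.067], [1.0, -0.0, 0.001, -0.001], [-0.001, -0.234, 0.972, -0.18], [0.0, 0.0, 0.0, 1.0]]
[-11, 110, 50] [288.1 264.3]
[11, 110, 50] [307.2 264.1]
[-11, 238, 50] [288.8 151.1]
[11, 238, 50] [309.6 151.2]
[0, 150, 50] [298.3 231. ]
[0, -52, 111] [296.7 402.5]
[0, 100, 53] [297.7 273.2]
[0, -100, 53] [294.  395.9]
[100, 0, 53] [371.6 339.6]
[-100, 0, 53] [218.3 341.6]
```

View pics/w1.png

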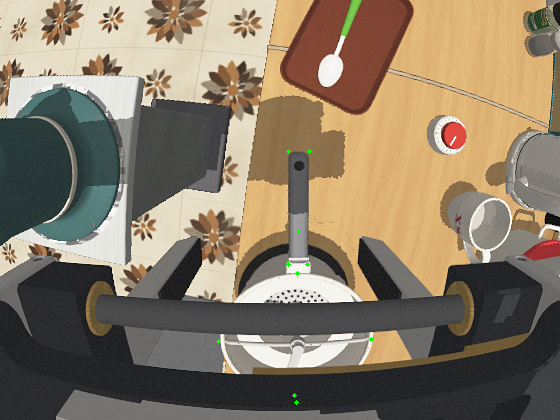

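The wrist view fits the model: the handle lies at columns 289–309 from (298,152) to (298,265), and the projected points fall on it, so the yaw of 1.727 is good. Next I go above the knob.

Emit:
{"api": "step_arm", "payload": {"moves": [1,-0.05,0.003,0,0,1,-0.1,0.005,0.01,0,1,-0.15,0.008,0.02,0,1,-0.2,0.01,0.035,0,1,-0.244,0.0124,0.05,0,1,-0.244,0.0124,0.065,0,1,-0.244,0.0124,0.075,0,1,-0.244,0.0124,0.075,0,1,-0.244,0.0124,0.075,0,1,-0.244,0.0124,0.075,0]}}

```text
time: 2.65
position: [0.4432, -0.2097, 0.226]
ee_rot: [0.65, 0.76, 0.0, 0.0]
wrist_force: [0.3, -0.4, -0.4]
opening: 0.0938
gripper_force: 0.0
```

```bash
python3 - <<'E'
from h import *;from plant import bot
s=bot.state();c=bot.capture("wrist");im=c["pixels"].copy()
print(s["position"],s["ee_rot"],s["joints"],s["wrist_force"])
n,l,st,ce=cv2.connectedComponentsWithStats(red(c));
for i in range(1,n):
    if st[i,4]>60: print(st[i],ce[i].round(1))
C=[.4423,-.1563,.085]
th=np.linspace(0,2*np.pi,48)
for q in(0,-.15):
  k=np.array([52*np.sin(q),-52*np.cos(q),111]);u=wproj(c,s,mill(C,1.727,k));print(q,u)
  for z in(111,67):
    P=mill(C,1.727,np.c_[k[0]+12.5*np.cos(th),k[1]+12.5*np.sin(th),0*th+z])
    for v in wproj(c,s,P):cv2.circle(im,tuple(int(round(t)) for t in v),0,(0,255,0) if q else (255,255,0),-1)
P=mill(C,1.727,np.c_[100.5*np.cos(th),100.5*np.sin(th),0*th+53])
for v in wproj(c,s,P):cv2.circle(im,tuple(int(round(t)) for t in v),1,(255,0,255),-1)
cv2.imwrite("pics/w2.png",im)
for n in("scene","top"):
    c=bot.capture(n);m=red(c);k,l,st,ce=cv2.connectedComponentsWithStats(m)
    for i in range(1,k):
        if st[i,4]>20 and 360<ce[i][0]<430: print(n,st[i],ce[i].round(1))
E
```

```text
[ 0.44315592 -0.20970226  0.22602496] [6.49575019e-01 7.60297308e-01 4.30668252e-04 3.34355984e-04] [-0.39212315  0.20766848  0.88162711  1.93902164 -0.18263669  1.07556476
  0.72298101] [ 0.30791497 -0.42647468 -0.39111982]
[547 108  13 113 967] [554.5 165.1]
[261 205  33  41 954] [277.1 224.5]
0 [[291.16285617 233.47891816]]
-0.15 [[279.66388853 232.66597839]]
scene [385 176   8  15 103] [388.2 183.1]
```

View pics/w2.png

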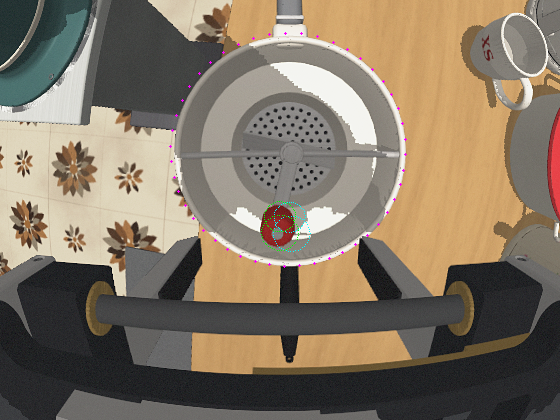

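The wrist view shows the knob centred near (278,225), with the rim matching the projected circle. That puts the crank at about −0.17 rad. I'll descend and close gently on the knob.

Emit:
{"api": "step_arm", "payload": {"moves": [1,0.002,-0.0015,0.02,0,1,0.002,-0.0015,0.04,0,1,0.002,-0.0015,0.055,0,1,0.002,-0.0015,0.063,0,0.5,0.002,-0.0015,0.063,0,0.2,0.002,-0.0015,0.063,0,0.1,0.002,-0.0015,0.063,0,0.1,0.002,-0.0015,0.063,0,0.1,0.002,-0.0015,0.063,0,0.1,0.002,-0.0015,0.063,0], "squeeze": 8}}

```text
time: 4.05
position: [0.4411, -0.2083, 0.1625]
ee_rot: [0.65, 0.76, -0.0, 0.0]
wrist_force: [-0.5, 0.3, -0.7]
opening: 0.0371
gripper_force: 0.0
```

Emit:
{"api": "step_arm", "payload": {"moves": [0.1,0,0,0,0,0.1,0,0,0,0,0.1,0,0,0,0,0.1,0,0,0,0,0.1,-0.0006,0.0052,0,0,0.1,-0.0006,0.013,0,0,0.1,0.0013,0.0232,0,0,0.1,0.0064,0.0351,0,0,0.1,0.0162,0.0472,0,0,0.1,0.0291,0.0558,0,0]}}

```text
time: 5.3
position: [0.4933, -0.1702, 0.1627]
ee_rot: [0.65, 0.76, 0.0, 0.001]
wrist_force: [2.4, -2.4, 1.6]
opening: 0.0252
gripper_force: 8.0
```

```bash
python3 - <<'E'
from h import *;from plant import bot
s=bot.state();print(s["position"],s["wrist_force"],s["gripper_force"],s["opening"])
for n in("scene","top"):
    c=bot.capture(n);m=red(c);k,l,st,ce=cv2.connectedComponentsWithStats(m)
    for i in range(1,k):
        if st[i,4]>8 and 330<ce[i][0]<430 and 160<ce[i][1]<260: print(n,st[i],ce[i].round(1))
q=np.array([-.17,1.13]);
for n in("scene","top"):print(proj(n,mill([.4423,-.1563,.085],1.727,np.c_[52*np.sin(q),-52*np.cos(q),0*q+89])))
cv2.imwrite("pics/s2.png",cv2.resize(bot.capture("scene")["pixels"][140:280,300:450],None,fx=4,fy=4,interpolation=cv2.INTER_CUBIC))
E
```

```text
[ 0.49326424 -0.17024538  0.16273934] [ 2.3533253 -2.4424468  1.5651669] 8.000302161381114 0.025199107547900734
scene [362 174   7  15  86] [364.8 181.1]
[[387.72612635 182.82124017]
 [365.56562048 181.22077727]]
[[393.03475538 207.7882013 ]
 [375.6694614  195.55608409]]
```

View pics/s2.png

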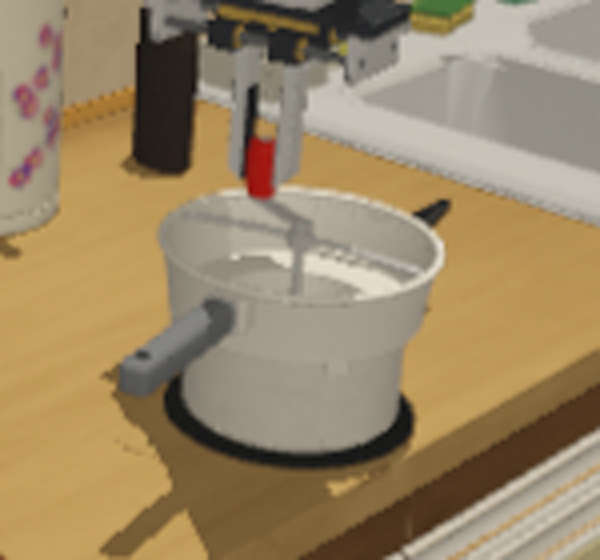

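The scene crop shows the knob held between the fingers at about (262,165) in the crop, with the crank turned and the mill still seated. Next I compute the rest of the circle.

```bash
python3 - <<'E'
import numpy as np
q=1.13
for k in range(4):
    Q=q+2.86*np.arange(1,11)/10
    print([x for a in Q for x in (0.1,round(-.052*(np.cos(a)-np.cos(q)),4),round(.052*(np.sin(a)-np.sin(q)),4),0,0)]);q=Q[-1]
E
```

```text
[0.1, np.float64(0.0142), np.float64(0.0043), 0, 0, 0.1, np.float64(0.029), np.float64(0.0045), 0, 0, 0.1, np.float64(0.0433), np.float64(0.0005), 0, 0, 0.1, np.float64(0.0558), np.float64(-0.0074), 0, 0, 0.1, np.float64(0.0656), np.float64(-0.0185), 0, 0, 0.1, np.float64(0.0719), np.float64(-0.0319), 0, 0, 0.1, np.float64(0.0742), np.float64(-0.0465), 0, 0, 0.1, np.float64(0.0722), np.float64(-0.0612), 0, 0, 0.1, np.float64(0.0662), np.float64(-0.0748), 0, 0, 0.1, np.float64(0.0566), np.float64(-0.086), 0, 0]
[0.1, np.float64(-0.0124), np.float64(-0.0081), 0, 0, 0.1, np.float64(-0.0266), np.float64(-0.0124), 0, 0, 0.1, np.float64(-0.0414), np.float64(-0.0125), 0, 0, 0.1, np.float64(-0.0557), np.float64(-0.0084), 0, 0, 0.1, np.float64(-0.0682), np.float64(-0.0005), 0, 0, 0.1, np.float64(-0.078), np.float64(0.0106), 0, 0, 0.1, np.float64(-0.0842), np.float64(0.0241), 0, 0, 0.1, np.float64(-0.0864), np.float64(0.0387), 0, 0, 0.1, np.float64(-0.0843), np.float64(0.0534), 0, 0, 0.1, np.float64(-0.0782), np.float64(0.0669), 0, 0]
[0.1, np.float64(0.0097), np.float64(0.0112), 0, 0, 0.1, np
[... 282 characters left out ...]
4(0.0003), 0, 0, 0.1, np.float64(0.0937), np.float64(-0.0132), 0, 0, 0.1, np.float64(0.0959), np.float64(-0.0279), 0, 0, 0.1, np.float64(0.0938), np.float64(-0.0426), 0, 0]
[0.1, np.float64(-0.0062), np.float64(-0.0135), 0, 0, 0.1, np.float64(-0.0159), np.float64(-0.0247), 0, 0, 0.1, np.float64(-0.0283), np.float64(-0.0327), 0, 0, 0.1, np.float64(-0.0426), np.float64(-0.0368), 0, 0, 0.1, np.float64(-0.0574), np.float64(-0.0368), 0, 0, 0.1, np.float64(-0.0716), np.float64(-0.0326), 0, 0, 0.1, np.float64(-0.084), np.float64(-0.0246), 0, 0, 0.1, np.float64(-0.0937), np.float64(-0.0134), 0, 0, 0.1, np.float64(-0.0998), np.float64(0.0001), 0, 0, 0.1, np.float64(-0.1019), np.float64(0.0148), 0, 0]
```

Emit:
{"api": "step_arm", "payload": {"moves": [0.1,0.0142,0.0043,0,0,0.1,0.029,0.0045,0,0,0.1,0.0433,0.0005,0,0,0.1,0.0558,-0.0074,0,0,0.1,0.0656,-0.0185,0,0,0.1,0.0719,-0.0319,0,0,0.1,0.0742,-0.0465,0,0,0.1,0.0722,-0.0612,0,0,0.1,0.0662,-0.0748,0,0,0.1,0.0566,-0.086,0,0]}}

```text
time: 6.7
position: [0.3965, -0.1287, 0.1623]
ee_rot: [0.65, 0.76, -0.0, -0.001]
wrist_force: [-0.9, 1.4, 1.7]
opening: 0.0248
gripper_force: 8.0
```

Emit:
{"api": "step_arm", "payload": {"moves": [0.1,-0.0124,-0.0081,0,0,0.1,-0.0266,-0.0124,0,0,0.1,-0.0414,-0.0125,0,0,0.1,-0.0557,-0.0084,0,0,0.1,-0.0682,-0.0005,0,0,0.1,-0.078,0.0106,0,0,0.1,-0.0842,0.0241,0,0,0.1,-0.0864,0.0387,0,0,0.1,-0.0843,0.0534,0,0,0.1,-0.0782,0.0669,0,0]}}

```text
time: 7.95
position: [0.477, -0.1946, 0.1624]
ee_rot: [0.65, 0.76, -0.0, -0.0]
wrist_force: [-2.5, 1.1, 1.2]
opening: 0.0244
gripper_force: 8.0
```

Emit:
{"api": "step_arm", "payload": {"moves": [0.1,0.0097,0.0112,0,0,0.1,0.0221,0.0193,0,0,0.1,0.0363,0.0235,0,0,0.1,0.0511,0.0236,0,0,0.1,0.0654,0.0194,0,0,0.1,0.0778,0.0114,0,0,0.1,0.0876,0.0003,0,0,0.1,0.0937,-0.0132,0,0,0.1,0.0959,-0.0279,0,0,0.1,0.0938,-0.0426,0,0]}}

```text
time: 9.2
position: [0.4184, -0.1094, 0.1625]
ee_rot: [0.65, 0.76, 0.0, 0.0]
wrist_force: [1.6, -1.8, -0.8]
opening: 0.0243
gripper_force: 8.0
```

Emit:
{"api": "step_arm", "payload": {"moves": [0.1,-0.0062,-0.0135,0,0,0.1,-0.0159,-0.0247,0,0,0.1,-0.0283,-0.0327,0,0,0.1,-0.0426,-0.0368,0,0,0.1,-0.0574,-0.0368,0,0,0.1,-0.0716,-0.0326,0,0,0.1,-0.084,-0.0246,0,0,0.1,-0.0937,-0.0134,0,0,0.1,-0.0998,0.0001,0,0,0.1,-0.1019,0.0148,0,0]}}

```text
time: 10.45
position: [0.4509, -0.208, 0.1625]
ee_rot: [0.65, 0.76, -0.0, 0.0]
wrist_force: [-0.4, 0.2, 1.0]
opening: 0.025
gripper_force: 8.0
```

The crank is at about 12.57 rad by the arm's pose. I'll release the knob, rise and check it.

Emit:
{"api": "step_arm", "payload": {"moves": [0.6,0,0,0,0,0.6,0,0,0,0,0.6,0,0,0,0,0.6,0,0,-0.02,0,0.6,0,0,-0.05,0,0.6,0,0,-0.08,0,0.6,0.04,0,-0.09,0,0.6,0.09,0,-0.09,0,0.6,0.15,0,-0.09,0,0.6,0.202,0,-0.09,0]}}

```text
time: 11.7
position: [0.4177, -0.0058, 0.2527]
ee_rot: [0.649, 0.76, 0.001, -0.0]
wrist_force: [0.6, 0.1, 0.4]
opening: 0.0566
gripper_force: 0.0
```

```bash
python3 - <<'E'
from h import *;from plant import bot
import time
s=bot.state();c=bot.capture("wrist");s=bot.state();c=bot.capture("wrist");im=c["pixels"].copy();print(s["time"],s["position"],s["opening"])
C=[.4423,-.1563,.085]
for P in ([-11,130,50],[11,130,50],[-11,238,50],[11,238,50],[-11,170,50],[11,170,50],[0,150,50]):
    u=wproj(c,s,mill(C,1.727,P))[0];print(P,u.round(1))
g=cv2.cvtColor(c["pixels"],cv2.COLOR_BGR2GRAY).astype(int)
u=wproj(c,s,mill(C,1.727,[[0,200,50],[0,180,50]]))
for v in u:
    r=int(v[1]);print(r,g[r,int(v[0])-25:int(v[0])+25].tolist(),int(v[0])-25)
for n in("scene",):
    c=bot.capture(n);m=red(c);k,l,st,ce=cv2.connectedComponentsWithStats(m)
    for i in range(1,k):
        if st[i,4]>8 and 330<ce[i][0]<430 and 160<ce[i][1]<260: print(n,st[i],ce[i].round(1))
for q in(-.17,0):print(q,proj("scene",mill(C,1.727,[52*np.sin(q),-52*np.cos(q),89])))
E
```

```text
11.75 [ 0.41687736 -0.00052719  0.25249077] 0.056112263568797796
[-11, 130, 50] [269.1 234.8]
[11, 130, 50] [292.1 234.9]
[-11, 238, 50] [269.2 119.9]
[11, 238, 50] [293.5 120.1]
[-11, 170, 50] [269.  193.6]
[11, 170, 50] [292.7 193.8]
[0, 150, 50] [280.7 214.6]
161 [95, 96, 93, 92, 95, 95, 94, 93, 96, 98, 97, 96, 92, 92, 92, 84, 83, 74, 94, 124, 123, 123, 120, 120, 124, 124, 123, 121, 123, 123, 120, 120, 123, 121, 120, 117, 119, 119, 121, 115, 125, 121, 118, 120, 121, 119, 121, 120, 117, 121] 256
183 [84, 84, 89, 96, 93, 92, 93, 93, 93, 93, 95, 94, 97, 94, 94, 95, 90, 91, 86, 81, 70, 105, 124, 123, 119, 121, 121, 120, 124, 120, 122, 123, 125, 122, 122, 120, 119, 118, 119, 119, 115, 119, 119, 117, 119, 119, 119, 117, 119, 115] 255
scene [381 175   9  15 101] [385.  182.1]
-0.17 [[387.72612635 182.82124017]]
0 [[385.08820548 182.04827889]]
```

```bash
python3 - <<'E'
from h import *;from plant import bot
import pickle
s=bot.state();c=bot.capture("wrist");pickle.dump((s,c),open("w3.pkl","wb"));print(s["position"])
im=cv2.resize(c["pixels"][90:330,180:400],None,fx=2.5,fy=2.5,interpolation=cv2.INTER_CUBIC)
cv2.imwrite("pics/w3.png",im)
E
```

```text
[ 0.4180574  -0.00585409  0.2525959 ]
```

View pics/w3.png

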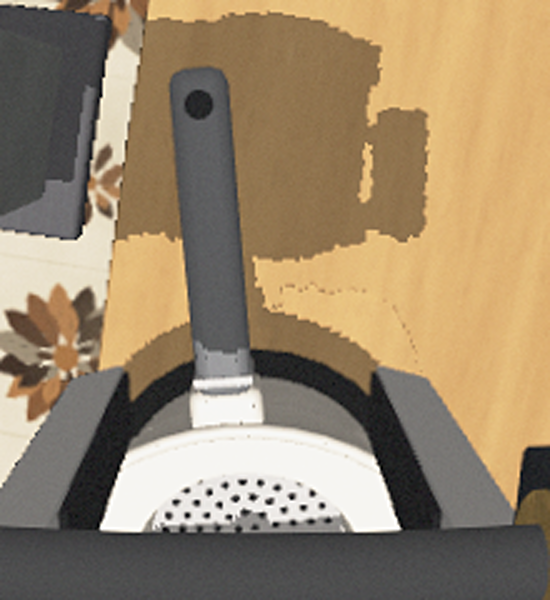

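The view shows the handle tilted in the image: tip centre at crop (198,90), root at (222,350). The mill has turned a little anticlockwise within the fork's play, so I'll work out the new handle line.

```bash
python3 - <<'E'
from h import *
import pickle
s,c=pickle.load(open("w3.pkl","rb"))
def pt(x,y,z=.135):
    o,d=wray(c,s,(180+(x+.5)/2.5-.5,90+(y+.5)/2.5-.5));return o+d*(z-o[2])/d[2]
L=[(171,110),(185,280),(194,345)];Rr=[(229,110),(241,280),(248,345)]
A=(pt(*L[0])+pt(*Rr[0]))/2;B=(pt(*L[2])+pt(*Rr[2]))/2
print("width",[np.linalg.norm(pt(*l)-pt(*r)) for l,r in zip(L,Rr)])
d=A-B;yaw=np.arctan2(d[1],d[0]);print(A,B,"yaw",yaw)
t=pt(198,70);print("tip",t)
u=np.array([np.cos(yaw),np.sin(yaw)]);n=np.array([u[1],-u[0]])
print("line off from C",(B[:2]-[.4423,-.1563])@n, "C along from tip",(t[:2]-[.4423,-.1563])@u)
g=t[:2]-u*(.238-.150);print("grip",g)
Rt=R.from_quat(s["ee_rot"]).as_matrix();p=[.4181,-.0064,.2526]
print("tool y ang",np.arctan2(Rt[1,1],Rt[0,1])+np.pi/2,"shift",Rt.T@(np.r_[g,.104]-s["position"]),s["position"])
E
```

```text
width [np.float64(0.021091120827370573), np.float64(0.020966542315062793), np.float64(0.020607191108776388)]
[0.38921289 0.05803111 0.135     ] [ 0.41034916 -0.02816499  0.135     ] yaw 1.8112630758945272
tip [0.3862339  0.07237534 0.135     ]
line off from C -0.0005153993369919554 C along from tip 0.23544812710023733
grip [ 0.40719162 -0.01309263]
tool y ang 1.7312914901125003 shift [-0.00558834 -0.01197083  0.14858221] [ 0.4180574  -0.00585409  0.2525959 ]
```

Emit:
{"api": "step_arm", "payload": {"moves": [0.6,-0.004,-0.012,0.02,-0.08,0.6,-0.004,-0.012,0.05,-0.08,0.6,-0.004,-0.012,0.08,-0.08,0.6,-0.004,-0.012,0.11,-0.08,0.6,-0.004,-0.012,0.135,-0.08,0.6,-0.004,-0.012,0.1486,-0.08,0.6,-0.004,-0.012,0.1486,-0.08,0.3,-0.004,-0.012,0.1486,-0.08,0.1,-0.004,-0.012,0.1486,-0.08,0,-0.004,-0.012,0.1486,-0.08], "squeeze": 60}}

```text
time: 13.15
position: [0.4075, -0.0137, 0.1043]
ee_rot: [0.619, 0.785, 0.0, 0.0]
wrist_force: [0.3, -1.4, -0.4]
opening: 0.0296
gripper_force: 0.0
```

Emit:
{"api": "step_arm", "payload": {"moves": [0,0,0,0,0,0,0,0,0,0,0,0,0,0,0,0,0,0,0,0,0,0,0,0,0,0,0,0,0,0,0,0,0,0,0,0,0,0,0,0,0,0,0,0,0,0,0,0,0,0], "squeeze": 60}}

```text
time: 14.4
position: [0.4074, -0.0138, 0.1039]
ee_rot: [0.619, 0.785, 0.0, 0.0]
wrist_force: [-0.2, 3.7, 4.1]
opening: 0.0215
gripper_force: 60.0
```

Gripped. Now a slow lift straight up.

Emit:
{"api": "step_arm", "payload": {"moves": [0,0,0,-0.005,0,0,0,0,-0.01,0,0,0,0,-0.018,0,0,0,0,-0.026,0,0,0,0,-0.034,0,0,0,0,-0.042,0,0,0,0,-0.05,0,0,0,0,-0.058,0,0,0,0,-0.066,0,0,0,0,-0.07,0]}}

```text
time: 15.65
position: [0.4075, -0.0138, 0.1744]
ee_rot: [0.619, 0.785, 0.0, 0.0]
wrist_force: [-1.1, -0.2, -5.7]
opening: 0.0215
gripper_force: 60.0
```

```bash
cat >> h.py <<'E'
def tilt(bot,show=None):
    s=bot.state();c=bot.capture("scene")
    n,l,st,ce=cv2.connectedComponentsWithStats(red(c));k=[(st[i],ce[i]) for i in range(1,n) if st[i,4]>30 and 300<ce[i][0]<460 and 60<ce[i][1]<300]
    Rt=R.from_quat(s["ee_rot"]).as_matrix();g=s["position"]-.019*Rt[:,2]
    yaw=np.arctan2(Rt[1,0],Rt[0,0]);yaw=yaw if yaw>0 else yaw+np.pi
    print("t",s["time"],"grip",g.round(4),"yaw",round(yaw,3),"F",s["wrist_force"].round(1),"M",s["ft_torque"].round(2),s["opening"])
    T=np.arange(-.2,1.3,.01)
    for a,b in k:
        u=np.array([proj("scene",mill(g,yaw,[0,-202,51],t))[0] for t in T]);e=np.hypot(*(u-b).T);print("knob",a,b.round(1),"tilt",T[e.argmin()].round(2),"err",e.min().round(1))
    if show: cv2.imwrite(show,cv2.resize(c["pixels"][60:270,280:480],None,fx=2.8,fy=2.8,interpolation=cv2.INTER_CUBIC))
E
python3 -c "
from h import *;from plant import bot
tilt(bot,'pics/s3.png')"
```

```text
t 15.65 grip [ 0.4075 -0.0138  0.1934] yaw 1.807 F [-1.1 -0.2 -5.7] M [ 0.54  0.21 -0.01] 0.021505004543135045
knob [339 127   6  10  39] [341.9 132.4] tilt -0.2 err 46.0
```

View pics/s3.png

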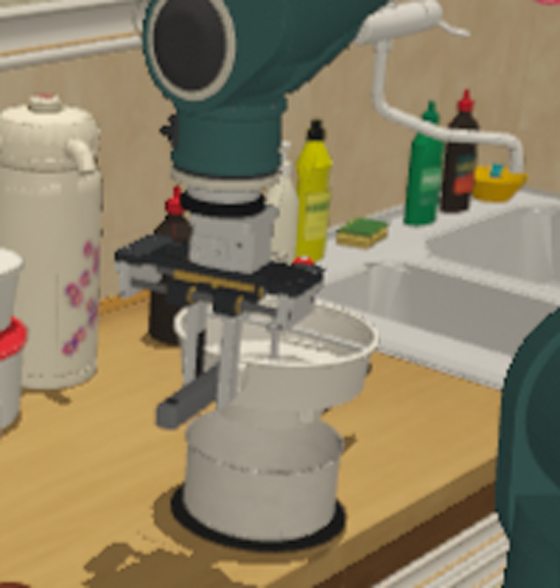

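The scene view shows the mill lifted clear and nearly level above the pan, held by the handle. I'll raise it further and shift it towards the pan's far side, to allow for the tilted geometry.

Emit:
{"api": "step_arm", "payload": {"moves": [0,0,0,-0.01,0,0,0,0,-0.03,0,0,-0.005,0,-0.055,0,0,-0.015,0,-0.08,0,0,-0.027,0,-0.105,0,0,-0.04,0,-0.13,0,0,-0.052,0,-0.15,0,0,-0.062,0,-0.165,0,0,-0.068,0,-0.173,0,0,-0.07,0,-0.175,0]}}

```text
time: 16.95
position: [0.4237, -0.082, 0.3489]
ee_rot: [0.619, 0.785, -0.0, -0.0]
wrist_force: [-0.3, 0.3, -5.4]
opening: 0.0212
gripper_force: 60.0
```

```bash
python3 -c "
from h import *;from plant import bot
tilt(bot)
c=bot.capture('top');n,l,st,ce=cv2.connectedComponentsWithStats(red(c))
for i in range(1,n):
    if st[i,4]>30:print('top',st[i],ce[i])
s=bot.state();print(s['joints'])"
```

```text
t 16.95 grip [ 0.4237 -0.082   0.3679] yaw 1.807 F [-0.3  0.3 -5.4] M [ 0.58  0.22 -0.01] 0.021153827804039082
knob [398  98   9  10  63] [402.1 103.1] tilt 0.16 err 0.5
knob [339 127   7  10  43] [342.3 132.4] tilt 0.77 err 53.7
top [311 142  22   8  93] [322.66666667 146.13978495]
[-0.8654977  -0.13995352  0.90091035  1.87826064  0.1125619   1.35248857
  0.24204545]
```

It has sagged about 0.1–0.15 rad. Next I reduce the grip in steps so the bowl pivots down about the pads.

Emit:
{"api": "step_arm", "payload": {"moves": [0,0,0,0,0,0,0,0,0,0,0,0,0,0,0,0,0,0,0,0,0,0,0,0,0,0,0,0,0,0,0,0,0,0,0,0,0,0,0,0,0,0,0,0,0,0,0,0,0,0], "squeeze": 45}}

```text
time: 18.3
position: [0.4237, -0.0818, 0.3489]
ee_rot: [0.619, 0.785, -0.0, 0.0]
wrist_force: [0.5, -0.8, -6.3]
opening: 0.0219
gripper_force: 45.0
```

```bash
python3 -c "
from h import *;from plant import bot
tilt(bot)"
```

```text
t 18.3 grip [ 0.4237 -0.0818  0.3679] yaw 1.807 F [ 0.5 -0.8 -6.3] M [ 0.34  0.13 -0.05] 0.021929877577727984
knob [339 127   7  10  43] [342.3 132.4] tilt 0.77 err 53.7
```

Emit:
{"api": "step_arm", "payload": {"moves": [0,0,0,0,0,0,0,0,0,0,0,0,0,0,0,0,0,0,0,0,0,0,0,0,0,0,0,0,0,0,0,0,0,0,0,0,0,0,0,0,0,0,0,0,0,0,0,0,0,0], "squeeze": 60}}

```text
time: 19.6
position: [0.4237, -0.0818, 0.3489]
ee_rot: [0.619, 0.785, -0.0, 0.0]
wrist_force: [0.4, -0.4, -5.5]
opening: 0.0215
gripper_force: 60.0
```

```bash
python3 -c "
from h import *;from plant import bot
tilt(bot,'pics/s4.png')
c=bot.capture('wrist');
import pickle;pickle.dump((bot.state(),c),open('w4.pkl','wb'))
n,l,st,ce=cv2.connectedComponentsWithStats(red(c))
for i in range(1,n):
    if st[i,4]>30:print('wrist',st[i],ce[i])
"
```

```text
t 19.6 grip [ 0.4237 -0.0818  0.3679] yaw 1.807 F [ 0.4 -0.4 -5.5] M [ 0.4   0.13 -0.02] 0.021499719939030975
knob [339 127   7  10  43] [342.3 132.4] tilt 0.77 err 53.7
wrist [429  67  23  24 394] [439.90101523  78.7106599 ]
wrist [ 478  188   78  103 2078] [502.25312801 232.18960539]
```

View pics/s4.png

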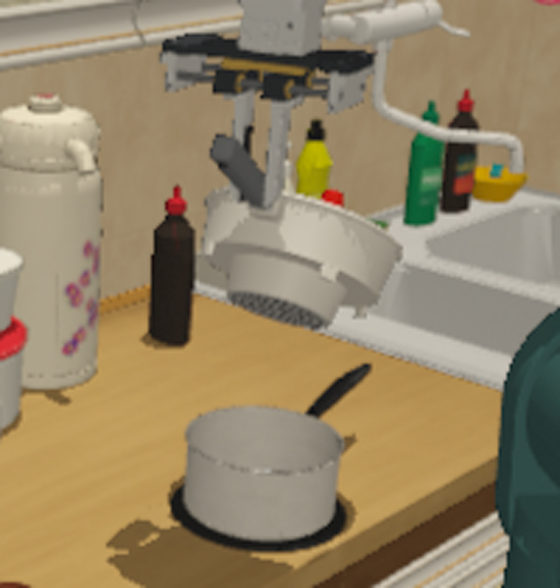

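It now hangs clear above the pan, tilted about 45°: handle end at crop (228,150), sieve centre near (283,308), knob peeking out at (333,197). I'll fit the tilt.

```bash
python3 -c "
from h import *
g=[.4237,-.0818,.3679]
for t in (.5,.6,.7,.8,.9,1.0,1.1):
    u=proj('scene',mill(g,1.81,[[0,88,0],[0,-150,-73],[0,-202,73],[0,-241,-60]],t));print(t,((u-[280,60])*2.8).round(0).tolist(), (mill(g,1.81,[0,-150,-38],t)-[.4423,-.1563,.084]).round(3),mill(g,1.81,[0,-150,-73],t)[2]-.084)
from plant import bot
tilt(bot)
"
```

```text
0.5 [[220.0, 154.0], [283.0, 296.0], [337.0, 170.0], [313.0, 303.0]] [ 0.008 -0.036  0.179] 0.1479226421913723
0.6 [[223.0, 144.0], [277.0, 308.0], [333.0, 191.0], [305.0, 323.0]] [ 0.006 -0.025  0.168] 0.13895412910233818
0.7 [[226.0, 135.0], [270.0, 320.0], [329.0, 212.0], [297.0, 343.0]] [ 0.003 -0.013  0.158] 0.13143386724257866
0.8 [[229.0, 126.0], [263.0, 330.0], [324.0, 232.0], [288.0, 361.0]] [-0.    -0.001  0.15 ] 0.1254369965827285
0.9 [[233.0, 118.0], [256.0, 339.0], [318.0, 252.0], [278.0, 378.0]] [-0.004  0.013  0.143] 0.12102343587211896
1.0 [[237.0, 110.0], [249.0, 347.0], [312.0, 271.0], [268.0, 393.0]] [-0.007  0.027  0.137] 0.1182372839504413
1.1 [[241.0, 104.0], [241.0, 353.0], [305.0, 290.0], [258.0, 407.0]] [-0.011  0.041  0.133] 0.11710637912671752
t 19.7 grip [ 0.4237 -0.0818  0.3679] yaw 1.807 F [ 0.7 -0.4 -5.8] M [0.43 0.12 0.03] 0.021810190587916504
knob [339 127   7  10  43] [342.3 132.4] tilt 0.77 err 53.7
```

The tilt is about 0.6 rad, near the lower limit. I'll let it sag a bit more with a slightly lower grip.

Emit:
{"api": "step_arm", "payload": {"moves": [0,0,0,0,0,0,0,0,0,0,0,0,0,0,0,0,0,0,0,0,0,0,0,0,0,0,0,0,0,0,0,0,0,0,0,0,0,0,0,0,0,0,0,0,0,0,0,0,0,0], "squeeze": 40}}

```text
time: 21.0
position: [0.4237, -0.0819, 0.3489]
ee_rot: [0.619, 0.785, -0.0, 0.0]
wrist_force: [1.3, -1.1, -5.9]
opening: 0.022
gripper_force: 40.0
```

```bash
cat > sv.py <<'E'
from h import *;from plant import bot
def sieve():
    # dark handle tip and sieve: compare bowl silhouette with model by outline points
    c=bot.capture("scene");s=bot.state();print(s["time"],s["ft_torque"].round(3),s["wrist_force"].round(1),s["position"].round(4))
    m=red(c,60)[100:190,380:430];y,x=np.nonzero(m);print("red in window",len(x),(x.mean()+380,y.mean()+100,y.min()+100) if len(x) else None)
    return c
E
python3 -c "
from sv import *
c=sieve();np.save('s5.npy',c['pixels'])"
```

```text
21.05 [0.393 0.143 0.026] [-0.2 -0.  -5. ] [ 0.4237 -0.0818  0.3489]
red in window 28 (np.float64(398.32142857142856), np.float64(129.82142857142858), np.int64(128))
```

Emit:
{"api": "step_arm", "payload": {"moves": [0,0,0,0,0,0,0,0,0,0,0,0,0,0,0,0,0,0,0,0,0,0,0,0,0,0,0,0,0,0,0,0,0,0,0,0,0,0,0,0,0,0,0,0,0,0,0,0,0,0], "squeeze": 34}}

```text
time: 22.3
position: [0.4237, -0.0819, 0.3489]
ee_rot: [0.619, 0.785, -0.0, 0.0]
wrist_force: [-0.4, -0.2, -5.0]
opening: 0.0218
gripper_force: 34.0
```

```bash
python3 -c "
from sv import *
sieve()"
```

```text
22.35 [ 0.428  0.138 -0.033] [-0.9  0.1 -6.1] [ 0.4237 -0.0818  0.3489]
red in window 28 (np.float64(398.32142857142856), np.float64(129.82142857142858), np.int64(128))
```

Emit:
{"api": "step_arm", "payload": {"moves": [0,0,0,0,0,0,0,0,0,0,0,0,0,0,0,0,0,0,0,0,0,0,0,0,0,0,0,0,0,0,0,0,0,0,0,0,0,0,0,0,0,0,0,0,0,0,0,0,0,0], "squeeze": 30}}

```text
time: 23.6
position: [0.4237, -0.0819, 0.3489]
ee_rot: [0.619, 0.785, -0.0, 0.0]
wrist_force: [-0.7, -0.8, -4.6]
opening: 0.0216
gripper_force: 30.0
```

```bash
python3 -c "
from sv import *
sieve()"
```

```text
23.65 [ 0.284  0.116 -0.006] [ 0.2 -0.1 -5.7] [ 0.4237 -0.0818  0.3489]
red in window 0 None
```

Emit:
{"api": "step_arm", "payload": {"moves": [0,0,0,0,0,0,0,0,0,0,0,0,0,0,0,0,0,0,0,0,0,0,0,0,0,0,0,0,0,0,0,0,0,0,0,0,0,0,0,0,0,0,0,0,0,0,0,0,0,0], "squeeze": 60}}

```text
time: 24.9
position: [0.4237, -0.0818, 0.3489]
ee_rot: [0.619, 0.785, -0.0, 0.0]
wrist_force: [0.3, -0.1, -5.1]
opening: 0.0221
gripper_force: 60.0
```

```bash
python3 -c "
from sv import *
c=sieve();a=c['pixels'].copy()
for t,col in((.7,(0,255,0)),(.9,(255,0,0)),(1.1,(255,0,255))):
    for v in proj('scene',mill([.4237,-.0818,.3679],1.81,[[0,88,0],[0,-150,-73],[0,-202,73],[0,-241,-60]],t)):cv2.circle(a,tuple(int(round(k)) for k in v),0,col,-1)
cv2.imwrite('pics/s6.png',cv2.resize(a[60:270,280:480],None,fx=2.8,fy=2.8,interpolation=cv2.INTER_CUBIC))"
```

```text
24.95 [ 0.273  0.132 -0.035] [ 0.   1.1 -5.5] [ 0.4237 -0.0818  0.3489]
red in window 0 None
```

View pics/s6.png

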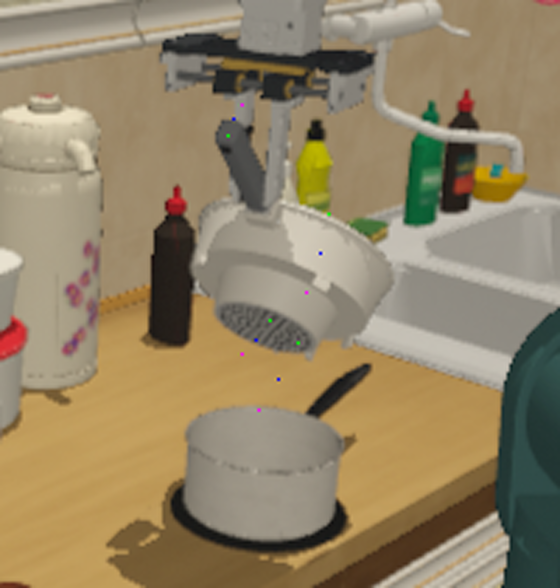

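The scene view shows the mill held clear of the pan. The handle end is at crop (229,135) and the sieve centre at (265,327), which puts the tilt at about 0.72–0.77 rad (≈43°). The origin is within about 10 mm of the mouth axis. Handing in.

```bash
python3 -c "
from plant import bot
s=bot.state();print(s['time'],s['gripper_force'],abs(s['joint_vel']).max());print(bot.finish_job())"
```

```text
24.95 59.99755918979645 0.002851319364570601
the job is handed in; nothing more can be done
None
```

The crank was turned two full turns (about 12.5 rad), and the mill was lifted out and handed in held still above the saucepan, clear of it, tipped to about 43°; no verdict came back after hand-in.

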